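# Sort the square marble blocks into their trays

### The job

Sort the four square marble blocks into the four wooden trays by size, ready for cutting into mosaic pieces: the largest square in the largest tray, the next in the next, down to the smallest square in the smallest tray, each set down (not dropped) so that it lies flat on its tray's floor, inside the rim. Leave the round and the hexagonal block where they are.

Things in the scene. Friction and masses are not known exactly. Their poses are not given: they have to be found in the camera images.
- block_tiny: Loose marble block, the smallest of the four square blocks: square seen from above, 26 x 26 mm, 26 mm tall, about 47 g (may vary by a third). It stands flat on the bench. Origin: centre of its underside; x and y along its sides, z up.
- block_small: Loose marble block, the second smallest square block: square seen from above, 38 x 38 mm, 26 mm tall, about 101 g (may vary by a third). It stands flat on the bench. Origin: centre of its underside; x and y along its sides, z up.
- block_medium: Loose marble block, the second largest square block: square seen from above, 50 x 50 mm, 26 mm tall, about 176 g (may vary by a third). It stands flat on the bench. Origin: centre of its underside; x and y along its sides, z up.
- block_large: Loose marble block, the largest square block: square seen from above, 62 x 62 mm, 26 mm tall, about 270 g (may vary by a third). It stands flat on the bench. Origin: centre of its underside; x and y along its sides, z up.
- tray_tiny: Shallow square wooden tray, the smallest of the four trays, fixed to the bench: plywood floor, dark rim. Inside 52 x 52 mm, outside 64 x 64 mm, rim 6 mm thick, its top 10 mm above the bench; the floor's upper face is 4 mm above the bench. Origin: centre of its underside, on the bench; x and y along its sides, z up.
- tray_small: Shallow square wooden tray, the second smallest tray, fixed to the bench: plywood floor, dark rim. Inside 64 x 64 mm, outside 76 x 76 mm, rim 6 mm thick, its top 10 mm above the bench; the floor's upper face is 4 mm above the bench. Origin: centre of its underside, on the bench; x and y along its sides, z up.
- tray_medium: Shallow square wooden tray, the second largest tray, fixed to the bench: plywood floor, dark rim. Inside 76 x 76 mm, outside 88 x 88 mm, rim 6 mm thick, its top 10 mm above the bench; the floor's upper face is 4 mm above the bench. Origin: centre of its underside, on the bench; x and y along its sides, z up.
- tray_large: Shallow square wooden tray, the largest tray, fixed to the bench: plywood floor, dark rim. Inside 88 x 88 mm, outside 100 x 100 mm, rim 6 mm thick, its top 10 mm above the bench; the floor's upper face is 4 mm above the bench. Origin: centre of its underside, on the bench; x and y along its sides, z up.
- disc: Loose marble block, round seen from above: 50 mm diameter, 26 mm tall. To be left alone. Origin: centre of its underside; z up.
- hexagon: Loose marble block, a regular hexagon seen from above: 44 mm across flats (51 mm across corners), 26 mm tall. To be left alone. Origin: centre of its underside; y at right angles to two of its flats, z up.
Mind the look-alikes: they are no part of the job. Leave any green look-alike of the block_medium alone.

How it is judged (in metres and radians):
At the end, for the whole second after the job is handed in: Each of the four square blocks lies flat (within 0.1 rad, underside within 3 mm of the tray's floor) inside the tray of its own size rank, its centre within 15 mm of the tray's centre along each side, released and at rest; the round and the hexagonal block are within 15 mm of where they were (x of block_tiny in the frame of tray_tiny between -0.015 and 0.015 m and y of block_tiny in the frame of tray_tiny between -0.015 and 0.015 m and z of block_tiny in the frame of tray_tiny between 0.001 and 0.007 m and angle between each of block_tiny, block_small, block_medium, block_large's own z axis and vertical below 0.1 rad and linear speed of each of block_tiny, block_small, block_medium, block_large below 0.02 m/s and x of block_small in the frame of tray_small between -0.015 and 0.015 m and y of block_small in the frame of tray_small between -0.015 and 0.015 m and z of block_small in the frame of tray_small between 0.001 and 0.007 m and x of block_medium in the frame of tray_medium between -0.015 and 0.015 m and y of block_medium in the frame of tray_medium between -0.015 and 0.015 m and z of block_medium in the frame of tray_medium between 0.001 and 0.007 m and x of block_large in the frame of tray_large between -0.015 and 0.015 m and y of block_large in the frame of tray_large between -0.015 and 0.015 m and z of block_large in the frame of tray_large between 0.001 and 0.007 m and distance of each of disc, hexagon from where it was at the start of the episode below 0.015 m); the robot touches nothing.
It fails at once if a square block is dropped into its tray from more than about 40 mm ((horizontal distance between block_tiny and tray_tiny below 0.05 m and linear speed of block_tiny above 0.9 m/s and contact force between the fingers and block_tiny below 0.1 N) or (horizontal distance between block_small and tray_small below 0.05 m and linear speed of block_small above 0.9 m/s and contact force between the fingers and block_small below 0.1 N) or (horizontal distance between block_medium and tray_medium below 0.05 m and linear speed of block_medium above 0.9 m/s and contact force between the fingers and block_medium below 0.1 N) or (horizontal distance between block_large and tray_large below 0.05 m and linear speed of block_large above 0.9 m/s and contact force between the fingers and block_large below 0.1 N)).
It fails at once if the round block is moved by more than 15 mm (distance of disc from where it was at the start of the episode above 0.015 m).
It fails at once if the hexagonal block is moved by more than 15 mm (distance of hexagon from where it was at the start of the episode above 0.015 m).
It also fails if it takes over 88 s, if anything falls off the work surface, if the arm or the gripper's body presses on something with over 40 N, if the wrist force passes 120 N, or if a joint passes its speed limit or range.

### The arm

A 6-joint arm with a two-finger parallel gripper is mounted at the origin on the work surface. World frame = base frame: x ahead of the robot, y to its left, z up, the work surface at z = 0. Lengths are in m, angles in degrees, forces in N, time in s.
With the tool pointing down it reaches from about 0.25 to 0.725 m from the base axis. Payload 9.7 kg.
Tool frame: the origin (TCP) lies between the finger pads; the fingertips stand bot.tcp_to_tips ahead of it and the grasp point (between the pads) lies 11 mm behind it (bot.tcp_to_tips is the distance from the TCP to the fingertips, in m); z points along the fingers, y is the line along which they close (so a half turn about z gives the same grasp; the last joint's range is limited). The gripper opens to 85 mm and grips with 20 to 120 N. Pads are 22 mm wide; open, the fingers measure 114 mm over their backs; the gripper's body (76 mm by 85 mm) begins 54 mm behind the grasp point. The pads swing forward as they close: fully open they stand 13 mm farther back than shut.
Start: joints at [-66.635, 4.979, 10.078, 95.1, 0, 90], TCP at [0.218, -0.505, 0.239] pointing down, gripper open.
Joint ranges: [-179.16, 179.16], [-48.56, 103.87], [-65.8, 70.77], [-126.05, 130.52], [-82.76, 87.17], [-180, 180]. Speed limits (degrees/s): [127.2, 127.2, 147.25, 180, 180, 180].

### API

Orientations are given as [roll, pitch, yaw] about the fixed x, y, z axes, in that order (R = Rz(yaw) Ry(pitch) Rx(roll)).
In Python, from workcell import bot gives the robot as it stands. The module is installed in compiled form; this text tells all that it offers.
- The arm moves only by the tool carry_out, never from a script. Its arguments are lists of equal length, an entry for each row: "linear": the shift along the world's x, y, z normalised to -1 to 1, where 1 is 2 cm, a list of three; "rotation": the turn, a rotation vector about the world's x, y, z normalised to -1 to 1, where 1 is 8 degrees, a list of three; "grip": the closure, from -1 (fully open) to 1 (shut). In form: {"linear": [[tx, ty, tz], ...], "rotation": [[rx, ry, rz], ...], "grip": [grip, ...]}. A call has 1 to 12 rows; each row shifts and turns the commanded pose from where the row before left it; what a row does not reach is not made up. A row lasts 1/10 s, in which the tool goes at most 50 mm and 8.59 degrees, less where a joint would pass 70% of its speed; a pose out of reach is approached as far as the arm can. A call with a number of a shift or a turn outside -1 to 1 is refused whole. A call with a gripper value outside its range is refused whole. The fingers move at their own pace and stop on an object; "grip_force" is the grip in N (left out, the last holds). Time passes only in rows, so rows that do not move let the fingers close. It gives the time, the measured TCP pose, the force, the opening and the grip force at its end, in the units of the state.
- bot.get_obs(): the state, without advancing time (a new reading comes with each control period).
- bot.camera(name): name is "scene" or "top" or "wrist"; returns the picture (384x512x3 uint8, blue, green, red); there is no depth.
- bot.camera_model(name): a dict with "fx", "fy", "cx", "cy" (pixels), "camera_from_world" (4x4, takes a point from world to camera coordinates). Camera axes: x right, y up, looking along -z (the intrinsics and any distortion apply to the point x, -y, -z); pixel columns grow to the right and rows downward; lengths in m; the calibration is good to about 2 mm. The wrist camera is an equidistant fisheye: a pixel r from the principal point sees the ray r / f radians off the axis. A picture is of the moment at which its call begins: read the wrist's pose just before it. camera_model takes no time and is no camera call; for the wrist camera it gives the pose at the moment of the call.
- bot.job_done(): hands the job in; it is judged then, once.
The state is a dict: "time": time; "q": joint angles; "qd": joint speeds; "joint_efforts": joint torques, N m; "ee_pos": TCP position; "tcp_rot": TCP orientation; "wrist_force": force on the tool from outside, world axes, zero at the start; "torque": the same for the moment, N m; "opening": finger opening in m; "grasp_force": force on a finger pad.
Only numpy, scipy, OpenCV 4.12 (cv2) and the standard library are available. Lean on these libraries where they do the work, as an engineer would, in place of code of your own. Each camera call takes 0.05 s, during which the arm holds its last target. There are 200 camera calls.

## Working session

There is one attempt and no reset: what is moved stays moved. The work goes in short steps, Python scripts to look and compute and a tool call to move; the robot and the scene stay as the last step left them, time stands still between calls to the robot, and variables do not carry over. Pictures are saved under pics/ and viewed, at most 14 in all, crops included, and the job is handed in when it is done.

Besides the shell and the picture viewer there is one more tool, called after "Emit:" by a JSON object that holds its "api" and its "payload", one argument or row to a line. carry_out: Moves the arm, as the interface text tells. Its arguments: {"type":"object","properties":{"linear":{"type":"array","items":{"type":"array","items":{"type":"number"}}},"rotation":{"type":"array","items":{"type":"array","items":{"type":"number"}}},"grip":{"type":"array","items":{"type":"number"}},"grip_force":{"type":"number"}},"required":["linear","rotation","grip"]}

```bash
mkdir -p pics
python3 - <<'E'
from workcell import bot
import cv2,numpy as np
o=bot.get_obs();print(o, bot.tcp_to_tips)
for n in("top","scene"):
    cv2.imwrite(f"pics/{n}0.png",bot.camera(n)); m=bot.camera_model(n);print(n,m)
E
```

```text
{'time': 0.0, 'q': array([-6.66335005e+01,  5.00911062e+00,  1.00338999e+01,  9.51026638e+01,
        1.83894945e-03,  9.00027659e+01]), 'qd': array([ 0.1020399 ,  0.09897898, -0.08733535,  0.16231615, -0.05800523,
        0.10195424]), 'joint_efforts': array([ 2.78062789e-04, -5.20390248e+01,  4.64803934e+01,  1.64495234e-02,
       -1.57260155e-05, -8.35912140e-07]), 'ee_pos': array([ 0.21804612, -0.50466183,  0.23859722]), 'tcp_rot': array([-1.79922125e+02, -1.83518850e-03,  2.33637311e+01]), 'wrist_force': array([0.15149664, 0.89196696, 0.24768216]), 'torque': array([0.04584377, 0.00970444, 0.02073235]), 'grasp_force': 0.0, 'opening': 0.08568275349899329} 0.008
top {'fx': 394.34806336598075, 'fy': 394.34806336598075, 'cx': 260.6064573821991, 'cy': 190.23933404128903, 'camera_from_world': array([[-0.01045484, -0.99992721,  0.00602229, -0.01135406],
       [ 0.99522857, -0.00982105,  0.09707546, -0.56677878],
       [-0.09700925,  0.00700846,  0.9952588 , -1.07272506],
       [ 0.        ,  0.        ,  0.        ,  1.        ]])}
scene {'fx': 493.56184707908795, 'fy': 493.56184707908795, 'cx': 247.3764359651134, 'cy': 192.42179440098187, 'camera_from_world': array([[-0.2723449 ,  0.96213042,  0.01154597,  0.1568261 ],
       [-0.83324663, -0.24182922,  0.49721091,  0.43158377],
       [ 0.4811739 ,  0.12579222,  0.86755288, -1.62006932],
       [ 0.        ,  0.        ,  0.        ,  1.        ]])}
```

View pics/top0.png

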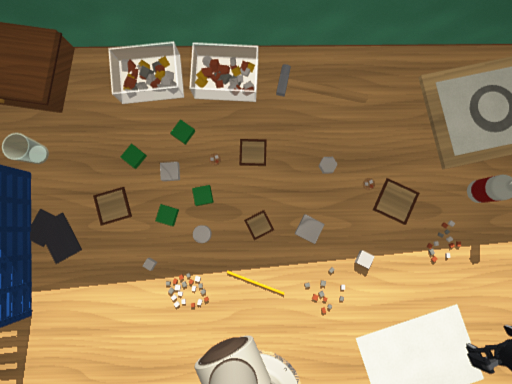

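View pics/scene0.png

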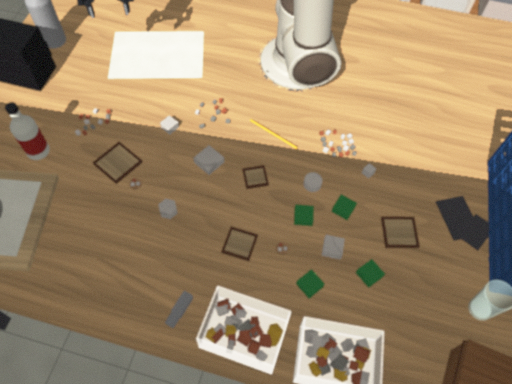

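The top view shows the grey squares: large near (310,229), medium (170,171), tiny (150,265). A white block, possibly the small one, is at (365,260). The trays, largest to smallest, are at (397,200), (112,205), (253,152) and (259,225). The disc is at (202,234), the hexagon at (328,165), and there are green look-alikes. The scene view matches this. Next I'll measure by masks and triangulation.

```bash
cat > h.py <<'E'
import cv2,numpy as np
def ray(m,u,v):
    T=m["camera_from_world"];R=T[:3,:3];c=-R.T@T[:3,3]
    d=R.T@np.array([(u-m["cx"])/m["fx"],-(v-m["cy"])/m["fy"],-1]);return c,d/np.linalg.norm(d)
def plane(m,u,v,z):
    c,d=ray(m,u,v);return c+d*(z-c[2])/d[2]
def proj(m,p):
    q=m["camera_from_world"]@np.append(p,1);return m["cx"]+m["fx"]*q[0]/-q[2],m["cy"]-m["fy"]*q[1]/-q[2]
def tri(r1,r2):
    A=np.zeros((3,3));b=np.zeros(3)
    for c,d in(r1,r2):
        P=np.eye(3)-np.outer(d,d);A+=P;b+=P@c
    return np.linalg.solve(A,b)
def blobs(mask,a0,a1):
    cs,_=cv2.findContours(mask.astype(np.uint8),cv2.RETR_EXTERNAL,cv2.CHAIN_APPROX_NONE)
    return [c for c in cs if a0<cv2.contourArea(c)<a1]
def cen(c):
    m=cv2.moments(c);return np.array([m["m10"],m["m01"]])/m["m00"]
E
cat > m1.py <<'E'
from h import *
from workcell import bot
I={n:cv2.imread(f"pics/{n}0.png") for n in("top","scene")};M={n:bot.camera_model(n) for n in I}
B={};T={}
for n,i in I.items():
    s=cv2.cvtColor(i,cv2.COLOR_BGR2HSV)
    B[n]=blobs((s[...,1]<55)&(s[...,2]>90),50,1200)
    T[n]=blobs(cv2.morphologyEx((s[...,2]<75).astype(np.uint8),cv2.MORPH_CLOSE,np.ones((3,3))),350,2500)
for nm,S,z in(("block",B,.026),("tray",T,.01)):
  for c in S["top"]:
    u=cen(c); p=plane(M["top"],*u,z)
    if not(.15<p[0]<.75 and abs(p[1])<.5):continue
    w=np.float32([plane(M["top"],*q[0],z)[:2] for q in c]); r=cv2.minAreaRect(w*1000)
    if not S["scene"]:continue
    e=min(S["scene"],key=lambda k:np.hypot(*(cen(k)-proj(M["scene"],p))));dd=np.hypot(*(cen(e)-proj(M["scene"],p)))
    t=tri(ray(M["top"],*u),ray(M["scene"],*cen(e)))
    print(nm,u.round(),"ctr",np.round(r[0]),"size",np.round(r[1]),"ang",round(r[2],1),"tri",(t*1000).round(),round(dd,1))
b=I["top"][110:290,80:430]
cv2.imwrite("pics/crop0.png",cv2.resize(b,None,fx=2.25,fy=2.25,interpolation=cv2.INTER_CUBIC))
E
python3 m1.py
```

```text
block [149. 264.] ctr [367. 290.] size [28. 29.] ang 59.2 tri [366. 295.  15.] 2.6
block [364. 259.] ctr [ 374. -301.] size [42. 38.] ang 64.0 tri [ 373. -301.   18.] 1.9
block [202. 234.] ctr [447. 147.] size [47. 44.] ang 89.4 tri [447. 150.  14.] 2.5
block [309. 229.] ctr [ 459. -150.] size [62. 60.] ang 62.8 tri [ 458. -150.   16.] 2.2
block [169. 171.] ctr [623. 238.] size [50. 52.] ang 4.7 tri [625. 242.  15.] 2.8
block [328. 165.] ctr [ 638. -206.] size [48. 43.] ang 89.5 tri [ 639. -207.   17.] 2.2
tray [259. 225.] ctr [471. -11.] size [60. 60.] ang 26.0 tri [601. 211. 463.] 229.6
tray [112. 206.] ctr [529. 402.] size [87. 89.] ang 15.6 tri [527. 471.  94.] 79.6
tray [396. 201.] ctr [ 534. -399.] size [101. 100.] ang 64.2 tri [698. 112. 820.] 367.2
tray [252. 152.] ctr [679.   5.] size [72. 75.] ang 89.5 tri [679. 204. 502.] 239.9
```

View pics/crop0.png

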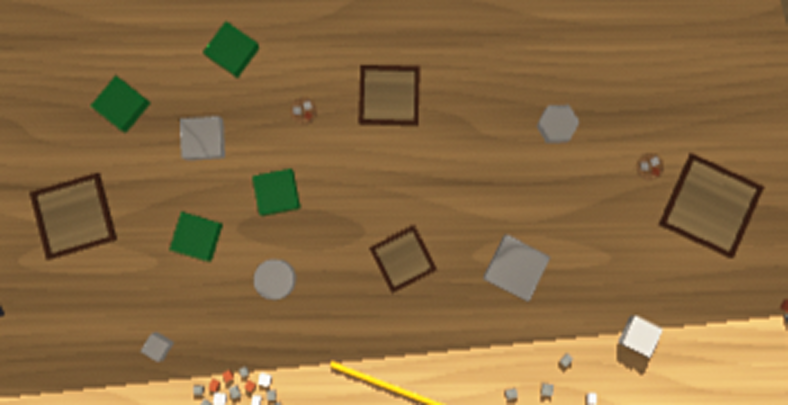

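All four grey and white squares, the four trays and the look-alikes are separated. Sizes match the text, with the white block at crop (640,337) as the small one. I still need tray heights, which takes a better scene mask, and block top-face heights from corners.

```bash
cat > m2.py <<'E'
from h import *
from workcell import bot
I={n:cv2.imread(f"pics/{n}0.png") for n in("top","scene")};M={n:bot.camera_model(n) for n in I}
# trays: local-dark rim in both views, hull centroid
H={}
for n,i in I.items():
    g=cv2.cvtColor(i,cv2.COLOR_BGR2GRAY)
    k=cv2.adaptiveThreshold(g,1,cv2.ADAPTIVE_THRESH_MEAN_C,cv2.THRESH_BINARY_INV,41,22)
    H[n]=[cv2.convexHull(c) for c in blobs(k,200,2500)]
for x,y in((471,-11),(679,5),(529,402),(534,-399)):
    p=np.array([x,y,10])/1000;o=[]
    f={n:min(H[n],key=lambda k:np.hypot(*(cen(k)-proj(M[n],p)))) for n in I}
    t=tri(*[ray(M[n],*cen(f[n])) for n in I])
    print("tray",x,y,(t*1000).round(1),[np.hypot(*(cen(f[n])-proj(M[n],p))).round(1) for n in I])
# block top-face: bright-grey mask split from shaded sides by Otsu in the blob
for x,y,s in((367,293,26),(374,-301,38),(459,-150,62),(624,239,50)):
    p=np.array([x,y,26])/1000;rs=[]
    for n in I:
        u,v=map(int,proj(M[n],p));r=22
        q=I[n][v-r:v+r,u-r:u+r];hs=cv2.cvtColor(q,cv2.COLOR_BGR2HSV);m=hs[...,1]<55
        c=min(blobs(m,30,1500),key=lambda k:np.hypot(*(cen(k)-r)))
        mm=np.zeros(m.shape,np.uint8);cv2.drawContours(mm,[c],-1,1,-1)
        val=hs[...,2][mm>0];th=np.median(val)-18
        c=max(blobs((mm>0)&(hs[...,2]>th),20,1500),key=cv2.contourArea)
        rr=cv2.minAreaRect(c);rs.append(ray(M[n],*(np.array(rr[0])+[u-r,v-r])))
        if n=="top":a=cv2.minAreaRect(np.float32([plane(M[n],*(k[0]+[u-r,v-r]),.026)[:2]*1000 for k in c]))
    print("block",s,(tri(*rs)*1000).round(1),np.round(a[0],1),np.round(a[1]),round(a[2],1))
E
python3 m2.py
```

```text
tray 471 -11 [471.5  -9.4   7.8] [np.float64(0.3), np.float64(1.3)]
tray 679 5 [679.    6.    6.4] [np.float64(0.2), np.float64(1.0)]
tray 529 402 [529.1 405.3   3.9] [np.float64(0.1), np.float64(1.7)]
tray 534 -399 [ 533.7 -399.7    6.6] [np.float64(0.3), np.float64(0.8)]
block 26 [365.3 295.6  15.2] [366.3 292.4] [25. 24.] 63.4
block 38 [ 372.8 -302.5   24.8] [ 373.  -302.7] [36. 36.] 62.8
block 62 [ 457.9 -150.1   16.8] [ 458.6 -151. ] [60. 60.] 62.8
block 50 [625.  243.1  15.9] [623.5 240.5] [51. 48.] 0.8
```

Emit:
{"api": "carry_out", "payload": {
  "linear": [
    [0.65, 0.84, -0.3],
    [0.65, 0.84, -0.3],
    [0.65, 0.84, -0.3],
    [0.65, 0.84, -0.3],
    [0.65, 0.84, -0.3],
    [0.65, 0.84, -0.3],
    [0.65, 0.84, -0.3],
    [0.65, 0.84, -0.3],
    [0.65, 0.84, -0.3],
    [0.65, 0.84, -0.3],
    [0.65, 0.84, -0.3],
    [0.6, 0.86, -0.3]
  ],
  "rotation": [
    [0, 0, 0.4],
    [0, 0, 0.4],
    [0, 0, 0.4],
    [0, 0, 0.4],
    [0, 0, 0.4],
    [0, 0, 0.4],
    [0, 0, 0.4],
    [0, 0, 0.4],
    [0, 0, 0.4],
    [0, 0, 0.4],
    [0, 0, 0.4],
    [0, 0, 0.55]
  ],
  "grip": [-0.3, -0.3, -0.3, -0.3, -0.3, -0.3, -0.3, -0.3, -0.3, -0.3, -0.3, -0.3],
  "grip_force": 50
}}

```text
time: 1.3
ee_pos: [0.3735, -0.302, 0.1667]
tcp_rot: [-180.0, -0.0, 63.1]
wrist_force: [-0.8, -0.4, 1.2]
opening: 0.0553
grasp_force: 0.0
```

```bash
cat > w.py <<'E'
import sys
from h import *
from workcell import bot
np.set_printoptions(suppress=True)
def wray(m,u,v):
    a=np.array([u-m["cx"],v-m["cy"]])/m["fx"];th=np.hypot(*a);k=np.sin(th)/th
    T=m["camera_from_world"];R=T[:3,:3]
    return -R.T@T[:3,3],R.T@np.array([a[0]*k,-a[1]*k,-np.cos(th)])
def look(name):
    o=bot.get_obs();m=bot.camera_model("wrist");i=bot.camera("wrist");cv2.imwrite(f"pics/{name}.png",i)
    print("t",o["time"],"tcp",(o["ee_pos"]*1000).round(1),o["tcp_rot"].round(1),"op",round(o["opening"]*1000,1),"tips",bot.tcp_to_tips,"F",o["wrist_force"].round(1),"g",round(o["grasp_force"],1),"q",o["q"].round())
    return m,i
def grey(m,i,z,a0=300,sat=55,vmin=90):
    s=cv2.cvtColor(i,cv2.COLOR_BGR2HSV)
    for c in blobs((s[...,1]<sat)&(s[...,2]>vmin),a0,60000):
        w=[]
        for q in c[:,0]:
            p,d=wray(m,*q);w.append((p+d*(z-p[2])/d[2])[:2]*1000)
        r=cv2.minAreaRect(np.float32(w));print("px",cen(c).round(),"ctr",np.round(r[0],1),"size",np.round(r[1],1),"ang",round(r[2],1))
if __name__=="__main__":
    m,i=look(sys.argv[1]);grey(m,i,float(sys.argv[2]))
E
python3 w.py w1 0.026
```

```text
t 1.3 tcp [ 373.5 -302.   166.7] [-180.    -0.    63.1] op 55.3 tips 0.008 F [-0.8 -0.4  1.2] g 0.0 q [-39.  -5.  -8.  87.   0.  78.]
px [146. 358.] ctr [ 108.8 -470.6] size [143.1  48.1] ang 29.7
px [493. 358.] ctr [ 665.2 -912.5] size [ 94.2 375.5] ang 16.8
px [452. 307.] ctr [ 548.2 -600.1] size [61.5 46.9] ang 21.9
px [324. 263.] ctr [ 401.6 -418.5] size [62.5 14.8] ang 82.8
px [185. 264.] ctr [ 261.5 -348. ] size [63.9 15.8] ang 44.6
px [ 89. 284.] ctr [  99.2 -344.4] size [194.7  93.5] ang 17.3
px [255. 182.] ctr [ 374.  -300.5] size [42.6 37.6] ang 64.1
px [434.  10.] ctr [ 628.1 -218.5] size [27.6 63.7] ang 77.3
px [262.  19.] ctr [ 450.6 -164.1] size [40.7 61.1] ang 62.5
```

View pics/w1.png

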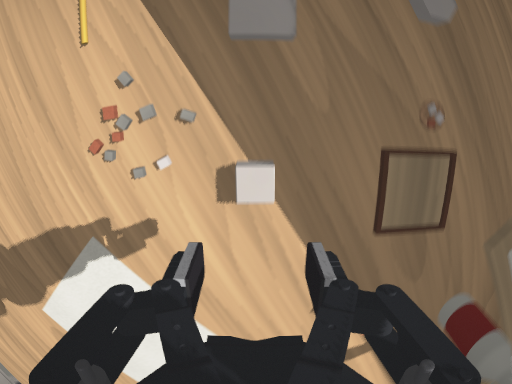

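The wrist view shows the white block at (255,182), centred and square between the fingers at (190,270) and (320,270). Next I descend gently to find how low the tips stand.

Emit:
{"api": "carry_out", "payload": {
  "linear": [
    [0, 0, -1],
    [0, 0, -1],
    [0, 0, -1],
    [0, 0, -1],
    [0, 0, -1],
    [0, 0, -1],
    [0, 0, -0.8],
    [0, 0, -0.2],
    [0, 0, -0.2],
    [0, 0, -0.15],
    [0, 0, 0]
  ],
  "rotation": [
    [0, 0, 0],
    [0, 0, 0],
    [0, 0, 0],
    [0, 0, 0],
    [0, 0, 0],
    [0, 0, 0],
    [0, 0, 0],
    [0, 0, 0],
    [0, 0, 0],
    [0, 0, 0],
    [0, 0, 0]
  ],
  "grip": [-0.3, -0.3, -0.3, -0.3, -0.3, -0.3, -0.3, -0.3, -0.3, -0.3, -0.3]
}}

```text
time: 2.45
ee_pos: [0.3733, -0.3031, 0.0206]
tcp_rot: [180.0, 0.0, 63.0]
wrist_force: [-0.7, 0.2, -0.2]
opening: 0.0555
grasp_force: 0.0
```

Run:
```python
from w import *
m,i=look("w2")
s=bot.camera("scene");M=bot.camera_model("scene");u,v=map(int,proj(M,[.373,-.302,.02]))
c=cv2.resize(s[max(v-40,0):v+40,u-40:u+40],None,fx=5,fy=5,interpolation=cv2.INTER_CUBIC)
cv2.imwrite("pics/s2.png",np.hstack([c,cv2.resize(i,(400,400))]))
```

```text
t 2.45 tcp [ 373.3 -303.1   20.6] [180.   0.  63.] op 55.5 tips 0.008 F [-0.7  0.2 -0.2] g 0.0 q [-39.  -3. -22.  71.  -0.  78.]
```

View pics/s2.png

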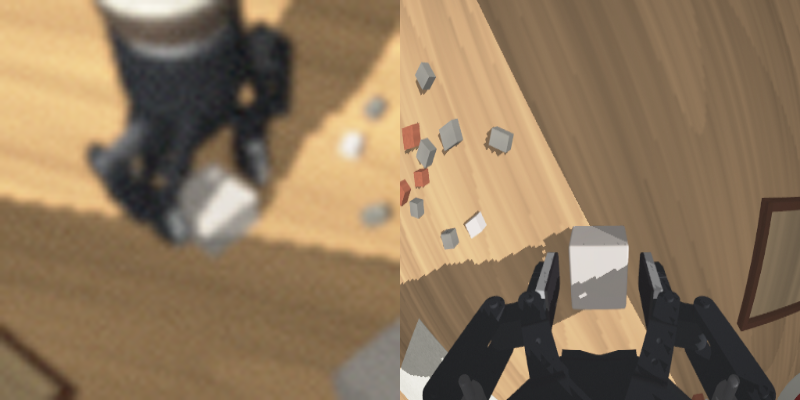

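The block sits between the pads. I'll go down further in small steps to feel the bench.

Emit:
{"api": "carry_out", "payload": {
  "linear": [
    [0, 0, -0.2],
    [0, 0, -0.2],
    [0, 0, -0.1],
    [0, 0, 0]
  ],
  "rotation": [
    [0, 0, 0],
    [0, 0, 0],
    [0, 0, 0],
    [0, 0, 0]
  ],
  "grip": [-0.3, -0.3, -0.3, -0.3]
}}

```text
time: 2.95
ee_pos: [0.3729, -0.3027, 0.0098]
tcp_rot: [-180.0, -0.0, 63.0]
wrist_force: [-0.5, -0.4, 0.4]
opening: 0.0554
grasp_force: 0.0
```

Emit:
{"api": "carry_out", "payload": {
  "linear": [
    [0, 0, -0.1],
    [0, 0, -0.1],
    [0, 0, 0]
  ],
  "rotation": [
    [0, 0, 0],
    [0, 0, 0],
    [0, 0, 0]
  ],
  "grip": [-0.3, -0.3, -0.3]
}}

```text
time: 3.25
ee_pos: [0.373, -0.3028, 0.006]
tcp_rot: [-180.0, -0.0, 63.0]
wrist_force: [0.5, 0.6, -0.6]
opening: 0.0556
grasp_force: 0.0
```

Emit:
{"api": "carry_out", "payload": {
  "linear": [
    [0, 0, -0.1],
    [0, 0, -0.1],
    [0, 0, 0]
  ],
  "rotation": [
    [0, 0, 0],
    [0, 0, 0],
    [0, 0, 0]
  ],
  "grip": [-0.3, -0.3, -0.3]
}}

```text
time: 3.55
ee_pos: [0.3733, -0.303, 0.0039]
tcp_rot: [179.9, 0.0, 63.0]
wrist_force: [-4.6, 4.3, 16.7]
opening: 0.0557
grasp_force: 8.4
```

The bench is at TCP z ≈ 4 mm with this opening, so the tips are about 4 mm ahead of the TCP. I raise so the tips sit about 8 mm up, to clear the rim later, then close.

Emit:
{"api": "carry_out", "payload": {
  "linear": [
    [0, 0, 0.4],
    [0, 0, 0.25],
    [0, 0, 0],
    [0, 0, 0],
    [0, 0, 0],
    [0, 0, 0],
    [0, 0, 0]
  ],
  "rotation": [
    [0, 0, 0],
    [0, 0, 0],
    [0, 0, 0],
    [0, 0, 0],
    [0, 0, 0],
    [0, 0, 0],
    [0, 0, 0]
  ],
  "grip": [-0.3, -0.3, -0.3, 0.3, 0.3, 0.3, 0.3],
  "grip_force": 50
}}

```text
time: 4.25
ee_pos: [0.3732, -0.303, 0.0153]
tcp_rot: [180.0, 0.0, 63.0]
wrist_force: [0.1, -0.2, 2.5]
opening: 0.037
grasp_force: 51.3
```

Emit:
{"api": "carry_out", "payload": {
  "linear": [
    [0, 0, 0.8],
    [0, 0, 1],
    [0, 0, 1],
    [0.95, 0.95, 0.4],
    [0.95, 0.95, 0.4],
    [0.95, 0.95, 0],
    [0.95, 0.95, 0],
    [0.95, 0.95, 0],
    [0.95, 0.95, 0],
    [0.95, 0.95, 0],
    [0.95, 0.95, 0],
    [0.95, 0.95, 0]
  ],
  "rotation": [
    [0, 0, 0],
    [0, 0, 0],
    [0, 0, 0],
    [0, 0, 0.37],
    [0, 0, 0.37],
    [0, 0, 0.37],
    [0, 0, 0.37],
    [0, 0, 0.37],
    [0, 0, 0.37],
    [0, 0, 0.37],
    [0, 0, 0.37],
    [0, 0, 0.37]
  ],
  "grip": [0.3, 0.3, 0.3, 0.3, 0.3, 0.3, 0.3, 0.3, 0.3, 0.3, 0.3, 0.3]
}}

```text
time: 5.45
ee_pos: [0.5444, -0.1309, 0.0865]
tcp_rot: [-179.9, -0.0, 89.7]
wrist_force: [0.0, -0.2, -1.0]
opening: 0.0371
grasp_force: 50.6
```

Emit:
{"api": "carry_out", "payload": {
  "linear": [
    [0.85, 0.86, 0],
    [0.85, 0.86, 0],
    [0.85, 0.86, 0],
    [0.85, 0.86, 0],
    [0.85, 0.86, 0],
    [0.85, 0.86, 0],
    [0.85, 0.86, 0],
    [0.8, 0.8, 0],
    [0, 0, 0],
    [0, 0, 0]
  ],
  "rotation": [
    [0, 0, 0],
    [0, 0, 0],
    [0, 0, 0],
    [0, 0, 0],
    [0, 0, 0],
    [0, 0, 0],
    [0, 0, 0],
    [0, 0, 0],
    [0, 0, 0],
    [0, 0, 0]
  ],
  "grip": [0.3, 0.3, 0.3, 0.3, 0.3, 0.3, 0.3, 0.3, 0.3, 0.3]
}}

```text
time: 6.45
ee_pos: [0.6787, 0.0046, 0.0862]
tcp_rot: [-179.9, 0.0, 89.6]
wrist_force: [-0.2, -0.8, 0.0]
opening: 0.0368
grasp_force: 50.7
```

```bash
python3 w.py w3 0.1
```

```text
t 6.45 tcp [678.7   4.6  86.2] [-179.9    0.    89.6] op 36.8 tips 0.008 F [-0.2 -0.8  0. ] g 50.7 q [ 0. 23. 14. 82. -0. 91.]
px [ 59. 323.] ctr [540.  -47.7] size [66.8 26.7] ang 39.8
px [452. 287.] ctr [804.5 -16.3] size [22.8 67.8] ang 76.9
px [254. 261.] ctr [678.5  10.4] size [47.2 58.2] ang 89.7
px [10. 58.] ctr [553.7 122.7] size [19.4 30.2] ang 0.2
px [475. 134.] ctr [795.4  71.8] size [ 77.8 157.9] ang 10.7
```

View pics/w3.png

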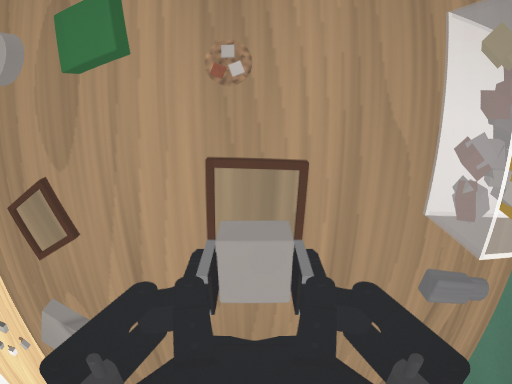

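The block is held square at (255,262) over the small tray, whose rim shows centred at (257,200). I lower and release.

Emit:
{"api": "carry_out", "payload": {
  "linear": [
    [0, 0, -1],
    [0, 0, -1],
    [0, 0, -0.8],
    [0, 0, -0.3],
    [0, 0, -0.15],
    [0, 0, -0.1],
    [0, 0, 0],
    [0, 0, 0]
  ],
  "rotation": [
    [0, 0, 0],
    [0, 0, 0],
    [0, 0, 0],
    [0, 0, 0],
    [0, 0, 0],
    [0, 0, 0],
    [0, 0, 0],
    [0, 0, 0]
  ],
  "grip": [0.3, 0.3, 0.3, 0.3, 0.3, 0.3, 0.3, 0.3]
}}

```text
time: 7.3
ee_pos: [0.6795, 0.0045, 0.0211]
tcp_rot: [179.9, 0.0, 89.6]
wrist_force: [-0.3, -0.5, -1.1]
opening: 0.0372
grasp_force: 50.8
```

Emit:
{"api": "carry_out", "payload": {
  "linear": [
    [0, 0, -0.08],
    [0, 0, 0],
    [0, 0, 0],
    [0, 0, 0],
    [0, 0, 0],
    [0, 0, 1],
    [0, 0, 1],
    [0, 0, 1],
    [0, 0, 1]
  ],
  "rotation": [
    [0, 0, 0],
    [0, 0, 0],
    [0, 0, 0],
    [0, 0, 0],
    [0, 0, 0],
    [0, 0, 0],
    [0, 0, 0],
    [0, 0, 0],
    [0, 0, 0]
  ],
  "grip": [0.3, 0.3, -0.3, -0.3, -0.3, -0.4, -0.5, -0.6, -0.6]
}}

```text
time: 8.2
ee_pos: [0.679, 0.0045, 0.0994]
tcp_rot: [-180.0, 0.0, 89.6]
wrist_force: [-0.6, -0.1, 0.1]
opening: 0.0683
grasp_force: 0.0
```

Emit:
{"api": "carry_out", "payload": {
  "linear": [
    [-0.25, 1, 0.2],
    [-0.25, 1, 0.2],
    [-0.25, 1, 0.2],
    [-0.25, 1, 0.2],
    [-0.25, 1, 0.2],
    [-0.25, 1, 0],
    [-0.25, 1, 0],
    [-0.25, 1, 0],
    [-0.25, 1, 0],
    [-0.25, 1, 0],
    [-0.2, 1, 0],
    [-0.05, 0.85, 0]
  ],
  "rotation": [
    [0, 0, 0],
    [0, 0, 0],
    [0, 0, 0],
    [0, 0, 0],
    [0, 0, 0],
    [0, 0, 0],
    [0, 0, 0],
    [0, 0, 0],
    [0, 0, 0],
    [0, 0, 0],
    [0, 0, 0],
    [0, 0, 0]
  ],
  "grip": [-0.6, -0.6, -0.6, -0.6, -0.6, -0.6, -0.6, -0.6, -0.6, -0.6, -0.6, -0.6]
}}

```text
time: 9.4
ee_pos: [0.6231, 0.2432, 0.1181]
tcp_rot: [-180.0, 0.0, 89.7]
wrist_force: [-0.7, -0.2, -0.1]
opening: 0.0684
grasp_force: 0.0
```

```bash
python3 w.py w4 0.026
python3 - <<'E'
from h import *
from workcell import bot
i=bot.camera("top");cv2.imwrite("pics/t4.png",i)
w=cv2.imread("pics/w4.png")
cv2.imwrite("pics/v4.png",np.hstack([cv2.resize(w,(400,300)),cv2.resize(i[110:260,170:370],(400,300),interpolation=cv2.INTER_CUBIC)]))
E
```

```text
t 9.4 tcp [623.1 243.2 118.1] [-180.     0.    89.7] op 68.4 tips 0.008 F [-0.7 -0.2 -0.1] g 0.0 q [ 21.  21.  15.  85.   0. 112.]
px [ 93. 275.] ctr [451.9 160.9] size [69.5 45.3] ang 22.9
px [339. 267.] ctr [701.9 177.7] size [13.6 56.5] ang 22.3
px [170. 267.] ctr [542.6 178.9] size [56.6 13.8] ang 66.9
px [256. 199.] ctr [624.1 244. ] size [50.  55.9] ang 3.1
px [ 12. 152.] ctr [381.2 294. ] size [38.3 42.6] ang 75.7
px [482. 215.] ctr [914.2 108.9] size [172.4 579.6] ang 24.0
```

View pics/v4.png

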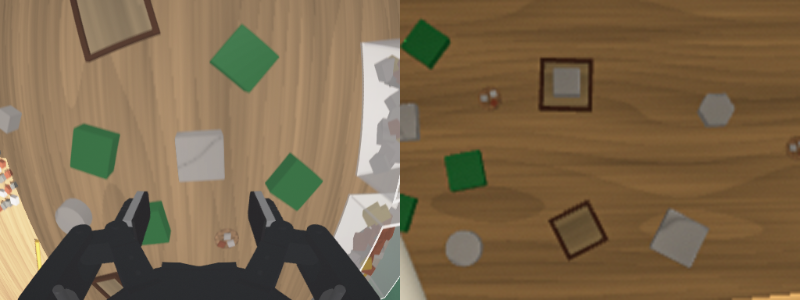

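The small block lies centred in its tray (right panel at (567,83)). The medium grey block at left panel (200,155) is turned about 3° and lies between the fingers, with the green blocks clear. I correct and grasp.

Emit:
{"api": "carry_out", "payload": {
  "linear": [
    [0.05, -0.08, -1],
    [0, 0, -1],
    [0, 0, -1],
    [0, 0, -1],
    [0, 0, -0.8],
    [0, 0, -0.4],
    [0, 0, 0],
    [0, 0, 0],
    [0, 0, 0],
    [0, 0, 0],
    [0, 0, 0]
  ],
  "rotation": [
    [0, 0, 0.4],
    [0, 0, 0],
    [0, 0, 0],
    [0, 0, 0],
    [0, 0, 0],
    [0, 0, 0],
    [0, 0, 0],
    [0, 0, 0],
    [0, 0, 0],
    [0, 0, 0],
    [0, 0, 0]
  ],
  "grip": [-0.5, -0.5, -0.5, -0.5, -0.5, -0.5, -0.5, 0.2, 0.2, 0.2, 0.2],
  "grip_force": 60
}}

```text
time: 10.6
ee_pos: [0.6258, 0.2402, 0.0159]
tcp_rot: [179.9, -0.0, 92.8]
wrist_force: [0.1, -0.4, 4.7]
opening: 0.0487
grasp_force: 64.6
```

Emit:
{"api": "carry_out", "payload": {
  "linear": [
    [0, 0, 0.7],
    [0, 0, 1],
    [0, 0, 1],
    [-0.54, 0.9, 0.6],
    [-0.54, 0.9, 0],
    [-0.54, 0.9, 0],
    [-0.54, 0.9, 0],
    [-0.54, 0.9, 0],
    [-0.54, 0.9, 0],
    [-0.54, 0.9, 0],
    [-0.54, 0.9, 0],
    [-0.54, 0.9, 0]
  ],
  "rotation": [
    [0, 0, 0],
    [0, 0, 0],
    [0, 0, 0],
    [0, 0, 0.2],
    [0, 0, 0.2],
    [0, 0, 0.2],
    [0, 0, 0.2],
    [0, 0, 0.2],
    [0, 0, 0.2],
    [0, 0, 0.2],
    [0, 0, 0.2],
    [0, 0, 0]
  ],
  "grip": [0.2, 0.2, 0.2, 0.2, 0.2, 0.2, 0.2, 0.2, 0.2, 0.2, 0.2, 0.2]
}}

```text
time: 11.8
ee_pos: [0.5274, 0.4026, 0.0814]
tcp_rot: [180.0, -0.0, 105.7]
wrist_force: [-0.1, 0.3, -1.9]
opening: 0.0482
grasp_force: 63.9
```

Emit:
{"api": "carry_out", "payload": {
  "linear": [
    [0, 0, 0],
    [0, 0, 0]
  ],
  "rotation": [
    [0, 0, 0],
    [0, 0, 0]
  ],
  "grip": [0.2, 0.2]
}}

```text
time: 12.0
ee_pos: [0.5278, 0.402, 0.0811]
tcp_rot: [180.0, 0.0, 105.7]
wrist_force: [-1.5, -0.9, -1.5]
opening: 0.0485
grasp_force: 63.9
```

```bash
python3 w.py w5 0.1|head -1
```

```text
t 12.0 tcp [527.8 402.   81.1] [180.    0.  105.7] op 48.5 tips 0.008 F [-1.5 -0.9 -1.5] g 63.9 q [ 37.  20.  11.  80.  -0. 112.]
```

View pics/w5.png

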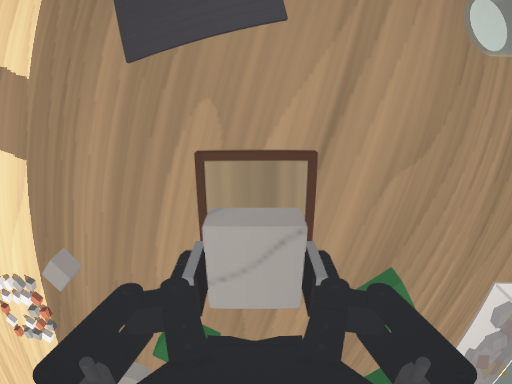

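The medium block is held square at (255,258) over its tray, which is centred at (256,205). I lower and release, then lift away toward the tiny block.

Emit:
{"api": "carry_out", "payload": {
  "linear": [
    [0.03, 0, -1],
    [0, 0, -1],
    [0, 0, -0.7],
    [0, 0, -0.2],
    [0, 0, -0.12],
    [0, 0, -0.05],
    [0, 0, -0.03],
    [0, 0, 0],
    [0, 0, 0]
  ],
  "rotation": [
    [0, 0, 0],
    [0, 0, 0],
    [0, 0, 0],
    [0, 0, 0],
    [0, 0, 0],
    [0, 0, 0],
    [0, 0, 0],
    [0, 0, 0],
    [0, 0, 0]
  ],
  "grip": [0.2, 0.2, 0.2, 0.2, 0.2, 0.2, 0.2, 0.2, 0.2]
}}

```text
time: 12.95
ee_pos: [0.529, 0.402, 0.0199]
tcp_rot: [179.9, -0.0, 105.6]
wrist_force: [-1.5, -2.5, 6.4]
opening: 0.0486
grasp_force: 64.8
```

Emit:
{"api": "carry_out", "payload": {
  "linear": [
    [0, 0, 0],
    [0, 0, 0],
    [0, 0, 0],
    [0, 0, 1],
    [0, 0, 1],
    [0, 0, 1],
    [0, 0, 1],
    [0, 0, 1]
  ],
  "rotation": [
    [0, 0, 0],
    [0, 0, 0],
    [0, 0, 0],
    [0, 0, 0],
    [0, 0, 0],
    [0, 0, 0],
    [0, 0, 0],
    [0, 0, 0]
  ],
  "grip": [-0.3, -0.45, -0.45, -0.45, -0.45, -0.45, -0.1, 0]
}}

```text
time: 13.75
ee_pos: [0.5284, 0.402, 0.1194]
tcp_rot: [-180.0, -0.0, 105.6]
wrist_force: [0.8, -0.2, -0.2]
opening: 0.0425
grasp_force: 0.0
```

Emit:
{"api": "carry_out", "payload": {
  "linear": [
    [-0.7, -0.46, 0],
    [-0.7, -0.46, 0],
    [-0.7, -0.46, 0],
    [-0.7, -0.46, 0],
    [-0.7, -0.46, 0],
    [-0.7, -0.46, 0],
    [-0.7, -0.46, 0],
    [-0.7, -0.46, 0],
    [-0.7, -0.46, 0],
    [-0.7, -0.46, 0],
    [-0.7, -0.46, 0],
    [-0.4, -0.35, 0]
  ],
  "rotation": [
    [0, 0, 0.5],
    [0, 0, 0.5],
    [0, 0, 0.5],
    [0, 0, 0.5],
    [0, 0, 0.5],
    [0, 0, 0.5],
    [0, 0, 0.5],
    [0, 0, 0.5],
    [0, 0, 0.5],
    [0, 0, 0.5],
    [0, 0, 0.5],
    [0, 0, 0.4]
  ],
  "grip": [0, 0, 0, 0, 0, 0, 0, 0, 0, 0, 0, 0]
}}

```text
time: 14.95
ee_pos: [0.3656, 0.2933, 0.1188]
tcp_rot: [180.0, -0.0, 153.0]
wrist_force: [-0.2, 0.7, -0.4]
opening: 0.0425
grasp_force: 0.0
```

```bash
python3 w.py w6 0.026
python3 - <<'E'
from h import *
from workcell import bot
i=bot.camera("top");cv2.imwrite("pics/t6.png",i)
w=cv2.imread("pics/w6.png")
cv2.imwrite("pics/v6.png",np.hstack([cv2.resize(w,(400,300)),cv2.resize(i[110:260,60:260],(400,300),interpolation=cv2.INTER_CUBIC)]))
E
```

```text
t 14.95 tcp [365.6 293.3 118.8] [180.  -0. 153.] op 42.5 tips 0.008 F [-0.2  0.7 -0.4] g 0.0 q [ 39.  -7. -15.  82.   0.  66.]
px [ 32. 353.] ctr [ 434.9 -138.2] size [ 49.3 129.7] ang 18.8
px [156. 320.] ctr [440.5 134.3] size [28.4 47.4] ang 59.3
px [412. 279.] ctr [521.8 400.3] size [73.5 51.5] ang 16.2
px [309. 261.] ctr [440.8 311.7] size [11.  49.1] ang 78.5
px [199. 261.] ctr [395.6 221.1] size [12.1 49.5] ang 49.0
px [253. 197.] ctr [362.2 293.5] size [26.2 32.4] ang 59.3
px [149. 160.] ctr [295.5 232.2] size [17.2 36.8] ang 22.5
```

View pics/v6.png

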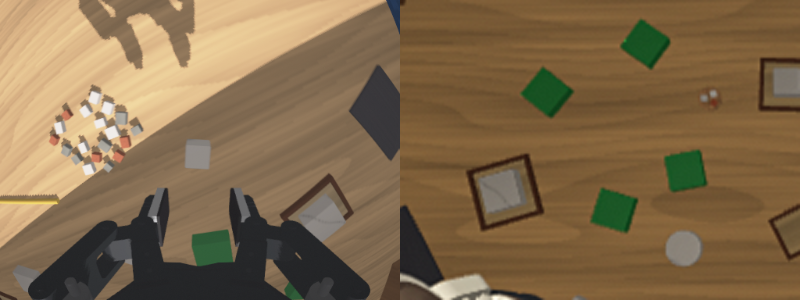

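The medium block lies inside its tray (right panel (501,190)). The tiny block at left panel (198,153) is turned about −4° relative to the tool, so I correct and grasp.

Emit:
{"api": "carry_out", "payload": {
  "linear": [
    [-0.05, -0.04, -1],
    [0, 0, -1],
    [0, 0, -1],
    [0, 0, -1],
    [0, 0, -0.8],
    [0, 0, -0.37],
    [0, 0, 0],
    [0, 0, 0],
    [0, 0, 0],
    [0, 0, 0],
    [0, 0, 0]
  ],
  "rotation": [
    [0, 0, -0.45],
    [0, 0, 0],
    [0, 0, 0],
    [0, 0, 0],
    [0, 0, 0],
    [0, 0, 0],
    [0, 0, 0],
    [0, 0, 0],
    [0, 0, 0],
    [0, 0, 0],
    [0, 0, 0]
  ],
  "grip": [0, 0, 0, 0, 0, 0, 0, 0.6, 0.6, 0.6, 0.6],
  "grip_force": 40
}}

```text
time: 16.15
ee_pos: [0.3661, 0.2934, 0.0162]
tcp_rot: [179.9, 0.0, 149.2]
wrist_force: [0.3, 0.7, 4.5]
opening: 0.0249
grasp_force: 39.9
```

Emit:
{"api": "carry_out", "payload": {
  "linear": [
    [0, 0, 0.7],
    [0, 0, 1],
    [0, 0, 1],
    [0.32, -0.95, 0.6],
    [0.32, -0.95, 0],
    [0.32, -0.95, 0],
    [0.32, -0.95, 0],
    [0.32, -0.95, 0],
    [0.32, -0.95, 0],
    [0.32, -0.95, 0],
    [0.32, -0.95, 0],
    [0.32, -0.95, 0]
  ],
  "rotation": [
    [0, 0, 0],
    [0, 0, 0],
    [0, 0, 0],
    [0, 0, -0.46],
    [0, 0, -0.46],
    [0, 0, -0.46],
    [0, 0, -0.46],
    [0, 0, -0.46],
    [0, 0, -0.46],
    [0, 0, -0.46],
    [0, 0, -0.46],
    [0, 0, -0.46]
  ],
  "grip": [0.6, 0.6, 0.6, 0.6, 0.6, 0.6, 0.6, 0.6, 0.6, 0.6, 0.6, 0.6]
}}

```text
time: 17.35
ee_pos: [0.4233, 0.1211, 0.0822]
tcp_rot: [180.0, 0.0, 115.9]
wrist_force: [0.2, 0.3, -1.0]
opening: 0.0255
grasp_force: 39.4
```

Emit:
{"api": "carry_out", "payload": {
  "linear": [
    [0.34, -0.95, 0],
    [0.34, -0.95, 0],
    [0.34, -0.95, 0],
    [0.34, -0.95, 0],
    [0.34, -0.95, 0],
    [0.34, -0.95, 0],
    [0.34, -0.95, 0],
    [0, 0, 0],
    [0, 0, 0]
  ],
  "rotation": [
    [0, 0, 0],
    [0, 0, 0],
    [0, 0, 0],
    [0, 0, 0],
    [0, 0, 0],
    [0, 0, 0],
    [0, 0, 0],
    [0, 0, 0],
    [0, 0, 0]
  ],
  "grip": [0.6, 0.6, 0.6, 0.6, 0.6, 0.6, 0.6, 0.6, 0.6]
}}

```text
time: 18.25
ee_pos: [0.4706, -0.0112, 0.0818]
tcp_rot: [180.0, -0.0, 116.0]
wrist_force: [0.4, 0.2, -1.1]
opening: 0.0252
grasp_force: 39.4
```

```bash
python3 w.py w7 0.1|head -1
```

```text
t 18.25 tcp [470.6 -11.2  81.8] [180.  -0. 116.] op 25.2 tips 0.008 F [ 0.4  0.2 -1.1] g 39.4 q [ -1.  -6. -18.  78.   0.  63.]
```

View pics/w7.png

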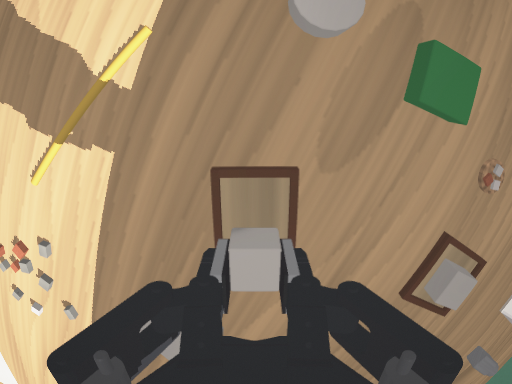

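The tiny block is held square at (254,260) over its tray at (255,205). I lower.

Emit:
{"api": "carry_out", "payload": {
  "linear": [
    [0, 0, -1],
    [0, 0, -1],
    [0, 0, -0.7],
    [0, 0, -0.2],
    [0, 0, -0.12],
    [0, 0, -0.05],
    [0, 0, -0.03],
    [0, 0, 0],
    [0, 0, 0]
  ],
  "rotation": [
    [0, 0, 0],
    [0, 0, 0],
    [0, 0, 0],
    [0, 0, 0],
    [0, 0, 0],
    [0, 0, 0],
    [0, 0, 0],
    [0, 0, 0],
    [0, 0, 0]
  ],
  "grip": [0.6, 0.6, 0.6, 0.6, 0.6, 0.6, 0.6, 0.6, 0.6]
}}

```text
time: 19.2
ee_pos: [0.4711, -0.011, 0.0202]
tcp_rot: [179.9, 0.0, 116.1]
wrist_force: [-1.1, 0.2, 5.4]
opening: 0.0252
grasp_force: 40.1
```

Emit:
{"api": "carry_out", "payload": {
  "linear": [
    [0, 0, 0],
    [0, 0, 0],
    [0, 0, 0],
    [0, 0, 1],
    [0, 0, 1],
    [0, 0, 1],
    [0, 0, 1],
    [0, 0, 1]
  ],
  "rotation": [
    [0, 0, 0],
    [0, 0, 0],
    [0, 0, 0],
    [0, 0, 0],
    [0, 0, 0],
    [0, 0, 0],
    [0, 0, 0],
    [0, 0, 0]
  ],
  "grip": [0.1, 0, 0, 0, 0, -0.9, -0.9, -0.9]
}}

```text
time: 20.0
ee_pos: [0.4706, -0.0111, 0.12]
tcp_rot: [-180.0, 0.0, 116.1]
wrist_force: [-0.4, 0.1, -0.3]
opening: 0.081
grasp_force: 0.0
```

Emit:
{"api": "carry_out", "payload": {
  "linear": [
    [-0.06, -0.6, 0],
    [-0.06, -0.6, 0],
    [-0.06, -0.6, 0],
    [-0.06, -0.6, 0],
    [-0.06, -0.6, 0],
    [-0.06, -0.6, 0],
    [-0.06, -0.6, 0],
    [-0.06, -0.6, 0],
    [-0.06, -0.6, 0],
    [-0.06, -0.6, 0],
    [-0.03, -0.5, 0],
    [0, -0.45, 0]
  ],
  "rotation": [
    [0, 0, -0.6],
    [0, 0, -0.6],
    [0, 0, -0.6],
    [0, 0, -0.6],
    [0, 0, -0.6],
    [0, 0, -0.6],
    [0, 0, -0.6],
    [0, 0, -0.6],
    [0, 0, -0.6],
    [0, 0, -0.6],
    [0, 0, -0.5],
    [0, 0, -0.15]
  ],
  "grip": [-0.9, -0.9, -0.9, -0.9, -0.9, -0.9, -0.9, -0.9, -0.9, -0.9, -0.9, -0.9]
}}

```text
time: 21.2
ee_pos: [0.458, -0.1507, 0.1192]
tcp_rot: [-180.0, 0.0, 62.8]
wrist_force: [-0.5, 0.6, 0.2]
opening: 0.0814
grasp_force: 0.0
```

```bash
python3 w.py w8 0.026
python3 - <<'E'
from h import *
from workcell import bot
i=bot.camera("top");cv2.imwrite("pics/t8.png",i)
w=cv2.imread("pics/w8.png")
cv2.imwrite("pics/v8.png",np.hstack([cv2.resize(w,(400,300)),cv2.resize(i[130:280,170:370],(400,300),interpolation=cv2.INTER_CUBIC)]))
E
```

```text
t 21.2 tcp [ 458.  -150.7  119.2] [-180.     0.    62.8] op 81.4 tips 0.008 F [-0.5  0.6  0.2] g 0.0 q [-18.  -5. -13.  82.  -0.  99.]
px [117. 375.] ctr [ 160.4 -296. ] size [77.7 54.3] ang 19.0
px [499. 363.] ctr [ 708.3 -675.4] size [ 65.9 245.6] ang 8.8
px [355. 271.] ctr [ 511.2 -258.4] size [63.4 13.6] ang 89.6
px [154. 271.] ctr [ 338.5 -169.4] size [63.8 15.5] ang 37.1
px [256. 198.] ctr [ 459. -151.] size [67.1 62. ] ang 62.0
px [448. 167.] ctr [ 632.4 -205.5] size [46.6 67.1] ang 53.4
px [189.  41.] ctr [472.1 -13. ] size [26.7 32.4] ang 25.9
```

View pics/v8.png

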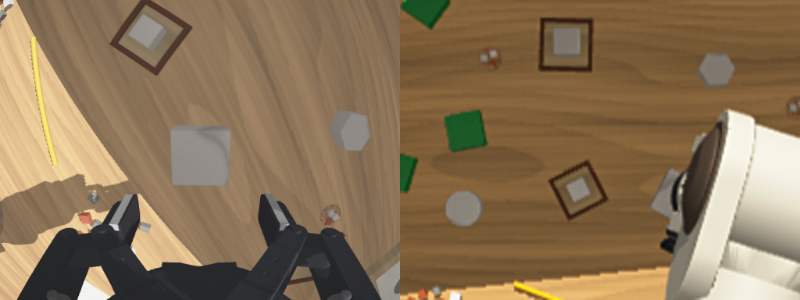

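The tiny block lies in its tray (right panel (578,188)). The large block at left panel (200,155) is square and centred between the fingers, so I grasp it.

Emit:
{"api": "carry_out", "payload": {
  "linear": [
    [0.03, 0, -1],
    [0, 0, -1],
    [0, 0, -1],
    [0, 0, -1],
    [0, 0, -1],
    [0, 0, -0.38],
    [0, 0, 0],
    [0, 0, 0],
    [0, 0, 0],
    [0, 0, 0],
    [0, 0, 0]
  ],
  "rotation": [
    [0, 0, 0],
    [0, 0, 0],
    [0, 0, 0],
    [0, 0, 0],
    [0, 0, 0],
    [0, 0, 0],
    [0, 0, 0],
    [0, 0, 0],
    [0, 0, 0],
    [0, 0, 0],
    [0, 0, 0]
  ],
  "grip": [-0.9, -0.9, -0.9, -0.9, -0.9, -0.9, -0.9, -0.1, -0.1, -0.1, -0.1],
  "grip_force": 70
}}

```text
time: 22.4
ee_pos: [0.4597, -0.1504, 0.0133]
tcp_rot: [179.9, -0.0, 62.9]
wrist_force: [-0.3, -0.2, 5.7]
opening: 0.0604
grasp_force: 77.4
```

Emit:
{"api": "carry_out", "payload": {
  "linear": [
    [0, 0, 0.7],
    [0, 0, 1],
    [0, 0, 1],
    [0.29, -0.95, 0.6],
    [0.29, -0.95, 0],
    [0.29, -0.95, 0],
    [0.29, -0.95, 0],
    [0.29, -0.95, 0],
    [0.29, -0.95, 0],
    [0.29, -0.95, 0],
    [0.29, -0.95, 0],
    [0.29, -0.95, 0]
  ],
  "rotation": [
    [0, 0, 0],
    [0, 0, 0],
    [0, 0, 0],
    [0, 0, 0.16],
    [0, 0, 0],
    [0, 0, 0],
    [0, 0, 0],
    [0, 0, 0],
    [0, 0, 0],
    [0, 0, 0],
    [0, 0, 0],
    [0, 0, 0]
  ],
  "grip": [-0.1, -0.1, -0.1, -0.1, -0.1, -0.1, -0.1, -0.1, -0.1, -0.1, -0.1, -0.1]
}}

```text
time: 23.6
ee_pos: [0.511, -0.3219, 0.0784]
tcp_rot: [-180.0, 0.0, 64.2]
wrist_force: [0.1, -0.2, -4.3]
opening: 0.0601
grasp_force: 77.3
```

Emit:
{"api": "carry_out", "payload": {
  "linear": [
    [0.22, -0.78, 0],
    [0.22, -0.78, 0],
    [0.22, -0.78, 0],
    [0.22, -0.78, 0],
    [0.22, -0.78, 0],
    [0, 0, 0],
    [0, 0, 0]
  ],
  "rotation": [
    [0, 0, 0],
    [0, 0, 0],
    [0, 0, 0],
    [0, 0, 0],
    [0, 0, 0],
    [0, 0, 0],
    [0, 0, 0]
  ],
  "grip": [-0.1, -0.1, -0.1, -0.1, -0.1, -0.1, -0.1]
}}

```text
time: 24.3
ee_pos: [0.5327, -0.3991, 0.0778]
tcp_rot: [-180.0, -0.0, 64.1]
wrist_force: [0.6, -0.0, -4.1]
opening: 0.06
grasp_force: 77.3
```

```bash
python3 w.py w9 0.1|head -1
```

```text
t 24.3 tcp [ 532.7 -399.1   77.8] [-180.    -0.    64.1] op 60.0 tips 0.008 F [ 0.6 -0.  -4.1] g 77.3 q [-37.  21.  11.  80.   0.  79.]
```

View pics/w9.png

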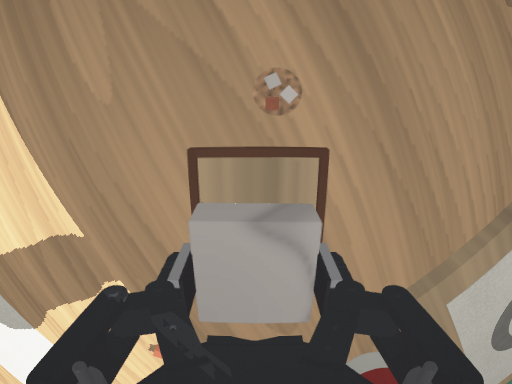

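The large block is held at (256,262) square over its tray at (258,205). I lower.

Emit:
{"api": "carry_out", "payload": {
  "linear": [
    [0.05, 0, -1],
    [0, 0, -1],
    [0, 0, -0.7],
    [0, 0, -0.2],
    [0, 0, -0.12],
    [0, 0, -0.05],
    [0, 0, -0.03],
    [0, 0, 0],
    [0, 0, 0]
  ],
  "rotation": [
    [0, 0, 0],
    [0, 0, 0],
    [0, 0, 0],
    [0, 0, 0],
    [0, 0, 0],
    [0, 0, 0],
    [0, 0, 0],
    [0, 0, 0],
    [0, 0, 0]
  ],
  "grip": [-0.1, -0.1, -0.1, -0.1, -0.1, -0.1, -0.1, -0.1, -0.1]
}}

```text
time: 25.25
ee_pos: [0.5342, -0.3992, 0.0174]
tcp_rot: [179.9, -0.0, 64.2]
wrist_force: [-4.1, 3.3, 4.3]
opening: 0.0601
grasp_force: 78.1
```

Emit:
{"api": "carry_out", "payload": {
  "linear": [
    [0, 0, 0],
    [0, 0, 0],
    [0, 0, 0],
    [0, 0, 1],
    [0, 0, 1],
    [0, 0, 1],
    [0, 0, 1],
    [0, 0, 1],
    [-0.9, -0.5, 1],
    [-1, -0.5, 0],
    [-1, -0.5, 0],
    [-1, -0.5, 0]
  ],
  "rotation": [
    [0, 0, 0],
    [0, 0, 0],
    [0, 0, 0],
    [0, 0, 0],
    [0, 0, 0],
    [0, 0, 0],
    [0, 0, 0],
    [0, 0, 0],
    [0, 0, 0],
    [0, 0, 0],
    [0, 0, 0],
    [0, 0, 0]
  ],
  "grip": [-0.7, -0.8, -0.8, -0.8, -0.8, -0.8, -0.8, -0.8, -0.8, -0.8, -0.8, -0.8]
}}

```text
time: 26.45
ee_pos: [0.4554, -0.4396, 0.1361]
tcp_rot: [179.9, 0.0, 64.2]
wrist_force: [0.2, -0.6, 1.4]
opening: 0.077
grasp_force: 0.0
```

Emit:
{"api": "carry_out", "payload": {
  "linear": [
    [-1, -0.3, 0],
    [-1, -0.3, 0],
    [-1, -0.3, 0],
    [-1, -0.3, 0],
    [-1, -0.3, 0],
    [-1, -0.3, 0],
    [-1, -0.3, 0],
    [0, 0, 0]
  ],
  "rotation": [
    [0, 0, 0],
    [0, 0, 0],
    [0, 0, 0],
    [0, 0, 0],
    [0, 0, 0],
    [0, 0, 0],
    [0, 0, 0],
    [0, 0, 0]
  ],
  "grip": [-0.8, -0.8, -0.8, -0.8, -0.8, -0.8, -0.8, -0.8]
}}

```text
time: 27.25
ee_pos: [0.3139, -0.4817, 0.136]
tcp_rot: [180.0, 0.0, 64.0]
wrist_force: [0.5, -0.1, 1.0]
opening: 0.0769
grasp_force: 0.0
```

Run:
```python
from h import *
from workcell import bot
print(bot.get_obs()["wrist_force"].round(1))
i=bot.camera("top");M=bot.camera_model("top");cv2.imwrite("pics/t9.png",i)
s=cv2.cvtColor(i,cv2.COLOR_BGR2HSV)
for c in blobs((s[...,1]<60)&(s[...,2]>90),50,1200):
    w=np.float32([plane(M,*q[0],.03)[:2]*1000 for q in c]);r=cv2.minAreaRect(w)
    if 250<r[0][0]<720 and abs(r[0][1])<480:print(cen(c).round(),np.round(r[0]),np.round(r[1]),round(r[2]))
cv2.imwrite("pics/v9.png",cv2.resize(i[110:290,80:430],None,fx=2.25,fy=2.25,interpolation=cv2.INTER_CUBIC))
```

```text
[ 0.5 -0.1  1. ]
[201. 234.] [447. 147.] [47. 44.] 89
[259. 224.] [472. -11.] [25. 25.] 26
[111. 205.] [529. 398.] [51. 56.] 16
[397. 201.] [ 533. -397.] [67. 64.] 63
[328. 165.] [ 637. -206.] [48. 43.] 89
[253. 151.] [677.   3.] [34. 40.] 89
```

View pics/v9.png

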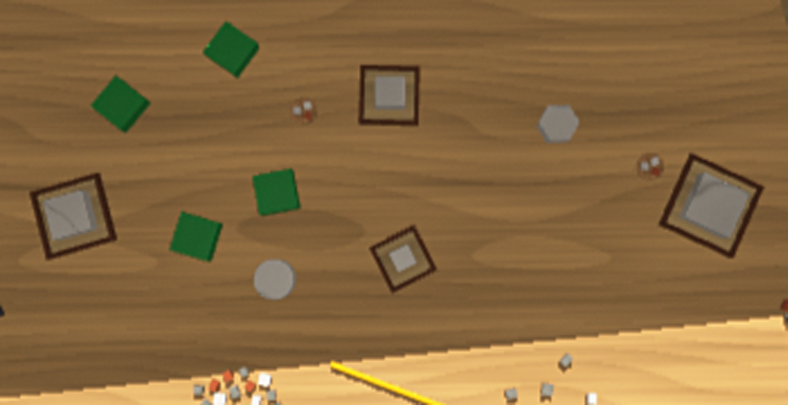

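All four squares lie centred and flat in their trays, at crop (70,215), (390,92), (402,258) and (714,205). The disc and hexagon are unmoved, and the arm is clear.

```bash
python3 -c "
from workcell import bot
print(bot.job_done())"
```

```text
the job is handed in; nothing more can be done
None
```

All four square blocks are set down flat in the trays of their own size, the disc and hexagon have not moved, and I handed the job in at about 27 s; no verdict came back.

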